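# Slide a trolley hook into the rail under the spice shelf

## Robot

A 7-joint arm with a two-finger parallel gripper is mounted at the origin on the work surface. World frame = base frame: x ahead of the robot, y to its left, z up, the work surface at z = 0. Lengths are in mm, angles in rad, forces in N, time in s.
With the tool pointing down it reaches from about 400 to 875 mm from the base axis. Payload 19.3 kg.
Tool frame: the origin (TCP) lies at the very end of the fingers, on their centre line; the grasp point (between the pads) lies 19 mm behind it (grip_point_offset is the z of the grasp point in the tool frame, in mm); z points along the fingers, x is the direction in which the jaws open and shut, and the axes are right-handed (so a half turn about z gives the same grasp; the last joint's range is limited). The gripper opens to 85 mm and grips with 20 to 120 N. Pads are 22 mm wide; open, the fingers measure 114 mm over their backs; the gripper's body (76 mm by 85 mm) begins 54 mm behind the grasp point. The pads swing forward as they close: fully open they stand 13 mm farther back than shut.
Start: joints at [-1.336, 0.521, -0.036, 1.599, 0.021, 1.021, -0.113], TCP at [187.583, 596.177, 231.291] pointing down, gripper open.
Joint ranges: [-2.91, 2.91], [-0.3, 2.13], [-1.5, 1.42], [0.17, 2.43], [-1.26, 4.41], [0.16, 1.93], [-2.52, 2.52]. Speed limits (rad/s): [1.89, 1.89, 2.39, 2.39, 3.01, 3.01, 3.01].

## Interface

Orientations are given as a 3x3 rotation matrix whose columns are the frame's x, y, z axes.
In Python, from workcell import movep, movel, goto_joints, open_gripper, clamp, wait, inverse_kinematics, read_state, camera, PlanningError, finish_job, grip_point_offset gives the robot as it stands. Calls block until the motion is done:
- movep(position, orientation): joint-space move of the TCP to a pose.
- movel(position, frame=None, max_speed=150, guard=None): straight line of the TCP; frame=None keeps the orientation; max_speed is the mean speed in mm/s. With guard (N) it stops when the force on the tool has changed by that much, and returns True; else False.
- goto_joints(angles): joint-space move.
- open_gripper() and clamp(): open the fingers fully, or close them until they stop; the grip force is fixed at half the most.
- wait(seconds).
- inverse_kinematics(position, orientation): joint angles nearest the present ones, or None.
- read_state(): the state.
- camera(name): name is "side" or "top"; returns a dict with "image" (400x640x3 uint8, blue, green, red), "range_z" (400x640 float32, mm along the optical axis (not along the pixel's ray), 0 where there is no reading), "fx", "fy", "cx", "cy" (pixels), "cam_to_world" (4x4, takes a point from camera to world coordinates). Camera axes: x right, y up, looking along -z (the intrinsics and any distortion apply to the point x, -y, -z); pixel columns grow to the right and rows downward; lengths in mm; the calibration is good to about 2 mm. A picture is of the moment at which its call begins.
A pose or a line that the arm cannot do raises PlanningError and nothing moves.
- finish_job(): hands the job in, once; it reports no verdict.
The state is a dict: "time": time; "qpos": joint angles; "qvel": joint speeds; "joint_efforts": joint torques, N m; "eef_pos": TCP position; "tool_rot": TCP orientation; "ft_force": force on the tool from outside, world axes, zero at the start; "torque": the same for the moment, N m; "finger_gap": finger opening in mm.
Only numpy, scipy, OpenCV 4.12 (cv2) and the standard library are available. Lean on these libraries where they do the work, as an engineer would, in place of code of your own. Each camera call takes 0.05 s, during which the arm holds its last target.

## Task

Take the trolley hook with the orange tab out of its wooden caddy, enter its white runner at the open end of the aluminium rail in front of the glass spice shelf, and slide it gently along, past the red spring catch, until it is fully home against the end stop with the catch dropped behind it; then let go. The far length of the light rail is bent out of line, so feel your way along and do not force it, and leave the things on the shelf where they are.

Things in the scene. Friction and masses are not known exactly. Their poses are not given: they have to be found in the camera images.
- hook: Trolley hook, 90 to 170 g, upright in the caddy. Origin: on its underside, below the middle of its flat steel stem (4 mm in x, 20 mm in y, z 0 to 76 mm). z up, x from the stem to the white runner. Below, a flat foot from x -26 to +10 mm with a 14 mm upturned lip at x -24. When mounted, its x, y, z lie along the rail's.
- runner (a point): Centre of the hook's white runner, a slippery nylon bar with round ends, 12.8 mm in diameter, 28.8 mm long along y; it lies at x 24, y 0, z 62 mm in the hook's frame (axes as the hook's). Two 4.8 mm round pins along x, at y -6 and +6 mm, join it to the stem.
- tab (a point): The place to grip, across y: point in the hook's orange grip tab, at x 0, y 0, z 98 mm of the hook. The tab is 16 mm in x, 20 mm in y, from z 76 to 116 mm. Fingers reaching no more than 22 mm below this point pass above the rail (its top lies 25 mm below this point when the hook is mounted).
- caddy: Fixed wooden box 55 x 39 x 41 mm with the hook standing loosely in it (inside 41 x 25 mm, floor 7 mm up, so the hook must rise 36 mm to clear it). Origin: centre of its underside. The hook's origin stands 8 mm to +x of the caddy's, its axes nearly along the caddy's.
- rail: Aluminium C-rail, 21.5 mm square outside, 15.5 mm inside. Origin: centre of the open mouth, in its end plane. It runs to -y from there (the mouth looks to +y); z up. The slot for the hook's pins, 6.6 mm high, is at mid-height of the front face, to -x. Only the first 80 mm are level and true to this frame. The rail is light: pushing the hook against it with more than 16 N is forcing it.
- catch (a joint): Spring catch (m), a red ball, 16 mm in diameter, in the top of the rail, standing 9 mm proud of it, 140 mm from the mouth: 0 = down, 0.0015 to 0.005 while the runner passes under it. It presses down with 3 to 6 N, so passing it takes a push of some 2 to 8 N along the rail. It drops behind the runner when that is home.
- hob: Steel two-burner hob, fixed, with the glass shelf (top 150 mm above the counter) and the rail, which are placed with it. Origin: on the counter, 75 mm to +x and 110 mm to -y of the rail's mouth; axes along the rail's. The rail's mouth is 185 mm above the counter; the shelf begins 65 mm behind it.
- grinder: Steel spice grinder on the shelf, 48 mm in diameter, 112 mm tall; origin under its centre.
- canister: Lime-green canister on the shelf, 64 mm in diameter, 100 mm tall; origin under its centre.
- mortar: Wooden mortar on the shelf, 68 mm in diameter, 60 mm tall; origin under its centre.
- seam (a point): Seam in the rail, on its centre line 80 mm from the mouth. Here a second length is joined, stiff but out of line: swung up to 0.11 rad (6 degrees) to either side and sagging up to 0.11 rad, so that its line must be felt. The runner can follow it without being turned. Stop face 174 mm from the mouth: when home, the runner's centre is 158.5 to 160 mm in, up to 10 mm to either side or low.
There are look-alikes about, which are no part of the job. What is shaped like the hook but green is not meant.

How it is judged (in metres and radians):
On the way, in this order (a step that is already met when the one before it is completed fails the run):
1. the runner has entered the rail at its open end (y of runner in the frame of rail between -0.1 and -0.03 m and x of runner in the frame of rail between -0.004 and 0.004 m and z of runner in the frame of rail between -0.004 and 0.004 m), for 0.1 s.
2. the runner lifts the catch as it passes under it (value of joint catch above 0.0009 m and y of runner in the frame of rail below -0.12 m), for 0.02 s.
At the end, for the whole second after the job is handed in: The runner is in the far end of the rail (154 to 164 mm from the mouth, within 6 mm of the end stop), at most 13 mm to either side, 4 mm above or 14 mm below the mouth's centre, the catch is down behind it (below 0.8 mm), the hook hangs within 26 degrees of upright, at rest and released (value of joint catch below 0.0008 m and y of runner in the frame of rail between -0.164 and -0.154 m and z of runner in the frame of rail between -0.014 and 0.004 m and x of runner in the frame of rail between -0.013 and 0.013 m and angle between hook's own z axis and vertical below 0.45 rad and linear speed of hook below 0.02 m/s and contact force between the fingers and hook below 0.1 N); the robot touches nothing.
It fails at once if the rail is forced: more than 16 N between hook and rail while the gripper holds or pushes the hook (contact force between hook and rail above 16 N and contact force between the fingers and hook above 1 N).
It fails at once if something on the shelf is moved by more than 15 mm (distance of any of grinder, canister, mortar from where it was at the start of the episode above 0.015 m).
It also fails if it takes over 67 s, if anything falls off the work surface, if the arm or the gripper's body presses on something with over 40 N, if the wrist force passes 120 N, or if a joint passes its speed limit or range.

## Working session

There is one attempt and no reset: what is moved stays moved. The work goes in short steps, each a Python script; the robot and the scene stay as the last script left them, time stands still between calls to the robot, and variables do not carry over. Pictures are saved under pics/ and viewed, and the job is handed in when it is done.

```bash
ls; mkdir -p pics
python3 - <<'E'
from workcell import *
import cv2,numpy as np,pickle
s=read_state();print(s,grip_point_offset)
for n in ("side","top"):
    c=camera(n);cv2.imwrite(f"pics/{n}0.png",c["image"]);pickle.dump(c,open(f"{n}0.pkl","wb"))
    print(n,c["fx"],c["cx"],c["cy"],np.round(c["cam_to_world"],3),[k for k in c])
E
```

```text
pics
{'time': 0.0, 'qpos': array([-1.33618203,  0.5220312 , -0.03630387,  1.59999133,  0.02122171,
        1.02109483, -0.11281105]), 'qvel': array([ 0.00220057, -0.00112153,  0.00072355,  0.00010091,  0.00093132,
       -0.00133208, -0.00040572]), 'joint_efforts': array([-6.65074767e-04, -9.27100825e+01,  1.97973937e+00, -3.69902265e+01,
        1.77985296e-02,  8.53997713e-03,  3.56075805e-05]), 'eef_pos': array([187.52704917, 595.85719543, 230.72126545]), 'tool_rot': array([[ 3.00144885e-01,  9.53893596e-01, -2.34427327e-04],
       [ 9.53892951e-01, -3.00144956e-01, -1.11498115e-03],
       [-1.13393556e-03,  1.11037313e-04, -9.99999351e-01]]), 'ft_force': array([ 0.43847417,  0.09339929, -0.51390548]), 'torque': array([-0.01284209,  0.03411186,  0.01129371]), 'finger_gap': 85.42761914473961} -18.700000000000003
side 430.3831990073351 313.50715900218825 198.110118407965 [[ 8.03000e-01  4.24000e-01 -4.18000e-01  1.30503e+02]
 [-5.95000e-01  5.85000e-01 -5.51000e-01 -5.17948e+02]
 [ 1.10000e-02  6.92000e-01  7.22000e-01  8.55695e+02]
 [ 0.00000e+00  0.00000e+00  0.00000e+00  1.00000e+00]] ['image', 'range_z', 'fx', 'fy', 'cx', 'cy', 'cam_to_world']
top 369.89045549187693 320.0902362059156 199.9762993939342 [[ 2.400000e-02  9.810000e-01 -1.900000e-01  3.944210e+02]
 [-9.990000e-01  2.800000e-02  1.500000e-02  4.593400e+01]
 [ 2.000000e-02  1.890000e-01  9.820000e-01  1.026625e+03]
 [ 0.000000e+00  0.000000e+00  0.000000e+00  1.000000e+00]] ['image', 'range_z', 'fx', 'fy', 'cx', 'cy', 'cam_to_world']
```

View pics/side0.png

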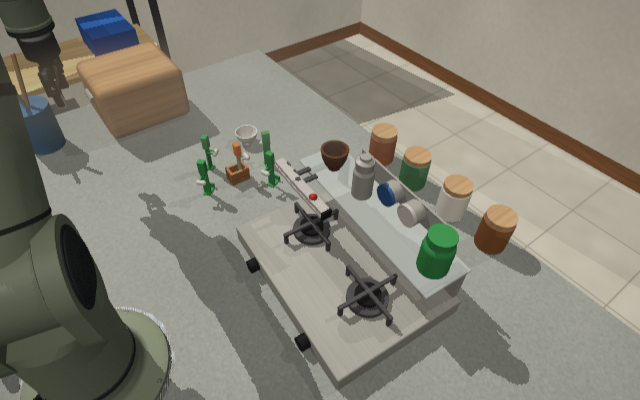

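View pics/top0.png

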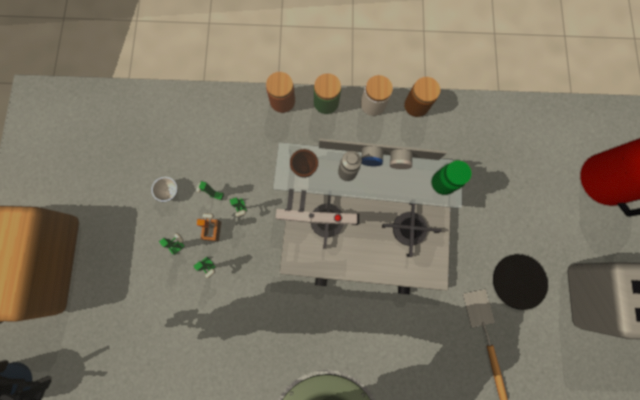

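The side view shows the orange-tab hook in its caddy near (237,165), with four green look-alikes around it and the rail from about (285,165) to (325,212). In the top view the caddy is at (210,228) and the rail runs from (277,215) to (357,217). I'll enlarge both.

```bash
cat > h.py <<'E'
import cv2,numpy as np,pickle
def P(c,u,v,z=None,zw=None):
    M=c["cam_to_world"]
    d=np.array([(u-c["cx"])/c["fx"],-(v-c["cy"])/c["fy"],-1.0])
    if zw is not None:
        D=M[:3,:3]@d; t=(zw-M[2,3])/D[2]; return M[:3,3]+t*D
    if z is None: z=float(c["range_z"][int(round(v)),int(round(u))])
    return M[:3,:3]@(d*z)+M[:3,3]
def proj(c,p):
    M=c["cam_to_world"];q=M[:3,:3].T@(np.asarray(p,float)-M[:3,3])
    return np.array([c["cx"]+c["fx"]*q[0]/-q[2],c["cy"]+c["fy"]*q[1]/q[2]])
def load(n): return pickle.load(open(n,"rb"))
def crop(c,x0,y0,x1,y1,s,fn,step=10):
    im=cv2.resize(c["image"][y0:y1,x0:x1],None,fx=s,fy=s,interpolation=cv2.INTER_CUBIC)
    for u in range(x0,x1,step):
        cv2.line(im,((u-x0)*s,0),((u-x0)*s,5),(0,0,255),1);cv2.putText(im,str(u),((u-x0)*s,14),0,.33,(255,0,0),1)
    for v in range(y0,y1,step):
        cv2.line(im,(0,(v-y0)*s),(5,(v-y0)*s),(0,0,255),1);cv2.putText(im,str(v),(6,(v-y0)*s+4),0,.33,(255,0,0),1)
    cv2.imwrite(fn,im)
E
python3 - <<'E'
from h import *
s=load("side0.pkl");t=load("top0.pkl")
crop(s,190,120,340,225,5,"pics/s1.png");crop(t,160,170,290,265,6,"pics/t1.png");crop(t,260,170,380,260,6,"pics/t2.png")
E
```

```text
(no output)
```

View pics/s1.png

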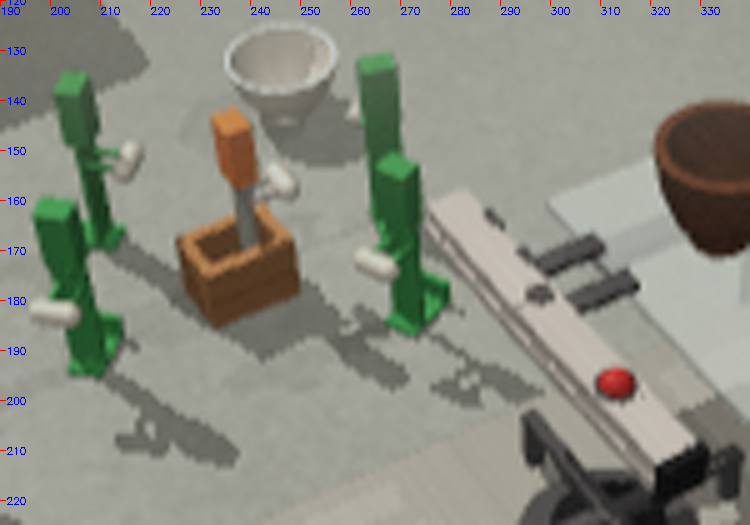

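View pics/t1.png

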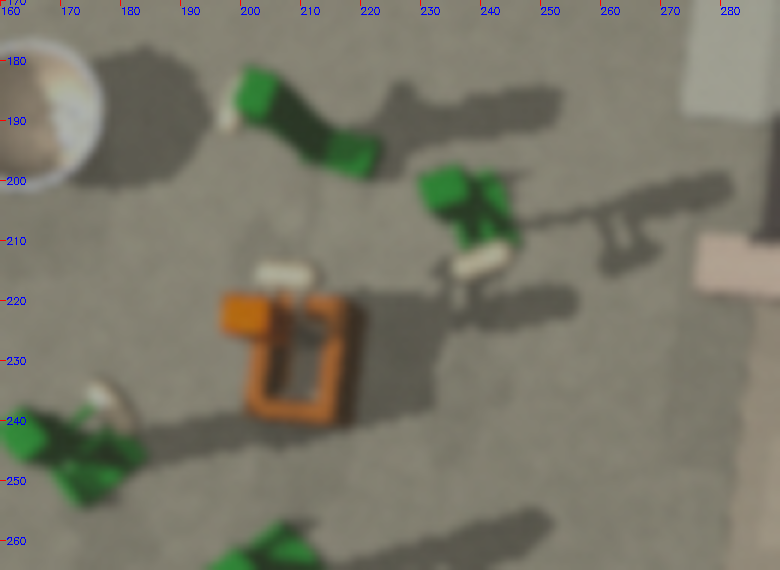

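View pics/t2.png

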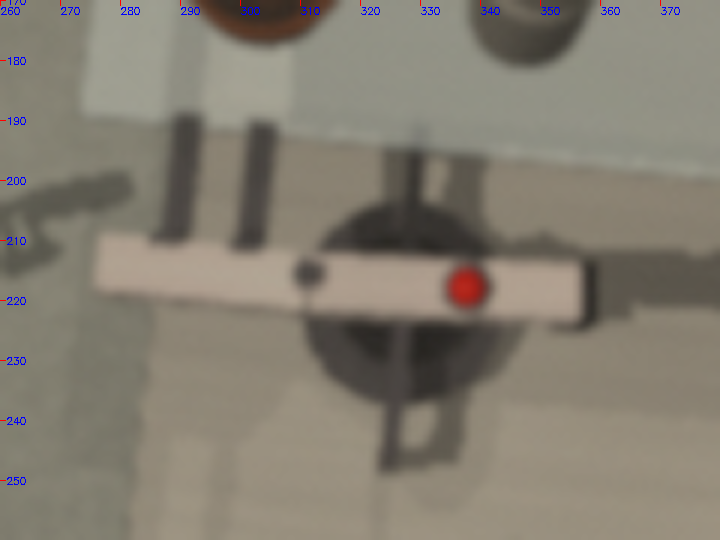

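The top crop shows the tab at (201,222), runner at (207,216), and caddy x 201–217, y 219–240. The rail mouth end runs from (276,209) to (275,218), the seam is at about (310,216), the ball at (336,218) and the end cap at about (358,219). Next I'll convert these to world positions and check them.

Run:
```python
from h import *
from workcell import *
s=load("side0.pkl");t=load("top0.pkl")
def pr(n,c,u,v,zw=None): print(n,np.round(P(c,u,v),1), None if zw is None else np.round(P(c,u,v,zw=zw),1))
# top: rail top z=196
for n,u,v in [("mouth back",276.5,209),("mouth front",275.5,218.5),("mouth mid",276.2,213.8),("seam bk",311,211.5),("seam fr",311,221.5),("ball",336.5,217.5),("cap back",356,212.5),("cap front",356,223.5),("screw",310,215.5)]:
    pr("T "+n,t,u,v,195.7)
for n,u,v in [("tab top",200.5,221.5),("runner",206.5,216)]: pr("T "+n,t,u,v,123 if n[0]=="t" else 75)
for n,u,v in [("cad TL",202,219.5),("cad TR",217,219.5),("cad BL",201.5,239),("cad BR",215.5,240)]: pr("T "+n,t,u,v,41)
print("side")
for n,u,v,z in [("tab top",234.5,144,123),("tab mid",238,151,None),("runner",246,156,75),("cad back",239,161,41),("cad L",223.5,168,41),("cad front",231.5,174.5,41),("cad R",249,168,41),
  ("mouth L",275,161,195.7),("mouth R",283,158,195.7),("ball top",313,195,204),("cap L",319,215,195.7),("cap R",330,208,195.7),
  ("green1",204,136,None),("green2",201,161,None),("green3",265,133,None),("green4",269,153,None)]: pr("S "+n,s,u,v,z)
for n,u,v in [("g1",203,185),("g4",234,201),("g2",165,242),("g3",202,264)]: pr("T "+n,t,u,v,116)
for n,u,v in [("grinder",350,160),("mortar",304,165),("canister",457,175)]: pr("T "+n,t,u,v)
```

```text
T mouth back [563.5 151.3   1.9] [531.5 131.4 195.7]
T mouth front [536.4 152.7   3.4] [509.7 132.6 195.7]
T mouth mid [520.  131.2 198.7] [520.5 131.5 195.7]
T seam bk [527.5  52.8 198.5] [527.9  52.9 195.7]
T seam fr [522.9  53.2  61.6] [505.   52.2 195.7]
T ball [515.3  -5.2 198.3] [515.7  -5.4 195.7]
T cap back [552.6 -66.9  46.1] [528.4 -49.6 195.7]
T cap front [506.5 -52.7 170.5] [503.2 -49.8 195.7]
T screw [518.6  54.9 196.5] [518.7  54.9 195.7]
T tab top [507.2 322.2 124.7] [507.4 322.7 123. ]
T runner [528.1 323.2  75. ] [528.1 323.2  75. ]
T cad TL [512.1 318.9 125.1] [523.1 344.3  41. ]
T cad TR [523.7 303.4  45.1] [524.2 304.5  41. ]
T cad BL [474.6 354.1  -1.9] [471.2 341.2  41. ]
T cad BR [471.4 310.8  15.9] [469.5 304.2  41. ]
side
S tab top [503.5 327.  121.8] [503.  325.6 123. ]
S tab mid [505.6 316.  104. ] None
S runner [527.1 316.   75.6] [527.4 316.6  75. ]
S cad back [502.4 312.2  72.7] [517.5 345.7  41. ]
S cad L [484.4 388.1   0.5] [467.6 345.2  41. ]
S cad front [474.  311.8  38. ] [472.7 308.7  41. ]
S cad R [545.7 345.9  -1. ] [525.4 303.5  41. ]
S mouth L [511.  132.8 196.1] [511.3 133.2 195.7]
S mouth R [532.  131.  195.8] [532.1 131.1 195.7]
S ball top [515.   -9.3 199.5] [512.4 -12.9 204. ]
S cap L [505.1 -44.5 174.1] [493.2 -59.5 195.7]
S cap R [ 130.5 -517.9  855.7] [523.5 -57.5 195.7]
S green1 [455.1 411.2 117.4] None
S green2 [403.  325.2 114.5] None
S green3 [599.2 327.4 115.3] None
S green4 [560.4 245.3 118.4] None
T g1 [599.5 325.1 120.5] [600.5 326.5 116. ]
T g4 [561.7 246.  117.1] [561.9 246.2 116. ]
T g2 [455.7 405.7 117.8] [455.8 406.4 116. ]
T g3 [405.4 313.3 113.2] [405.3 312.5 116. ]
T grinder [631.5 -28.3 263. ] None
T mortar [647.9  73.5 158.5] None
T canister [ 608.5 -263.7  250.5] None
```

```bash
cat >> h.py <<'E'
def cloud(c):
    z=c["range_z"];v,u=np.mgrid[0:400,0:640]
    q=np.stack([(u-c["cx"])/c["fx"]*z,-(v-c["cy"])/c["fy"]*z,-z],-1)
    w=q@c["cam_to_world"][:3,:3].T+c["cam_to_world"][:3,3]; w[z<=0]=np.nan
    return w
E
python3 - <<'E'
from h import *
for n in("side0.pkl","top0.pkl"):
    c=load(n);w=cloud(c);im=c["image"].astype(int);b,g,r=im[...,0],im[...,1],im[...,2]
    X,Y,Z=w[...,0],w[...,1],w[...,2]
    print(n)
    org=(r>1.6*b)&(r>1.25*g)&(Z>88)&(abs(X-505)<25)&(abs(Y-322)<25)
    p=w[org];print("tab",len(p),p.min(0).round(1),p.max(0).round(1),np.median(p,0).round(1))
    top=org&(Z>119);p=w[top];print("tabtop",len(p),p.mean(0).round(1),p.min(0).round(1),p.max(0).round(1))
    wh=(np.minimum(np.minimum(b,g),r)>140)&(Z>60)&(Z<90)&(abs(X-528)<15)&(abs(Y-322)<25)
    p=w[wh];print("runner",len(p),p.mean(0).round(1) if len(p) else 0,p.min(0).round(1),p.max(0).round(1))
    m=(X>495)&(X<540)&(Z>180)&(Z<203)
    for y0 in range(-45,135,15):
        k=m&(Y>=y0)&(Y<y0+15);p=w[k]
        if len(p)>3: print(y0+7.5,len(p),"x",np.percentile(p[:,0],[3,97]).round(1),p[:,0].mean().round(1),"z",np.median(p[:,2]).round(1),p[:,2].std().round(1))
    p=w[(Z>147)&(Z<154)&(X>560)&(X<620)]
    # shelf front edge
    es=[]
    for y0 in range(-240,140,10):
        k=p[(p[:,1]>=y0)&(p[:,1]<y0+10)]
        if len(k)>5: es.append((y0+5,np.percentile(k[:,0],4)))
    es=np.array(es); 
    if len(es): f=np.polyfit(es[:,0],es[:,1],1);print("shelf edge slope",f,es[::4].round(1).tolist())
E
```

```text
side0.pkl
tab 100 [495.8 306.5  88.5] [513.4 333.5 127.7] [501.6 315.2 111.5]
tabtop 36 [503.7 320.8 123.1] [496.4 311.7 119.3] [513.4 333.5 127.7]
runner 24 [527.4 320.3  75.3] [517.5 307.9  70.2] [534.7 334.6  77.9]
-37.5 68 x [504.5 525.8] 514.1 z 188.3 2.0
-22.5 74 x [504.3 525. ] 513.7 z 189.9 2.4
-7.5 58 x [504.5 523.4] 511.8 z 194.0 4.1
7.5 58 x [504.2 525.7] 513.3 z 192.2 2.4
22.5 71 x [504.  525.7] 513.3 z 193.4 3.8
37.5 65 x [504.2 523.8] 512.6 z 195.1 4.5
52.5 64 x [504.3 524.6] 512.4 z 196.6 5.4
67.5 64 x [505.  529.2] 514.7 z 196.3 5.3
82.5 67 x [506.1 528.5] 515.2 z 196.6 5.4
97.5 57 x [506.9 530.3] 516.5 z 196.3 4.8
112.5 60 x [508.6 531.9] 517.9 z 195.9 4.9
127.5 46 x [509.2 530.5] 517.6 z 196.0 5.4
shelf edge slope [6.82098319e-02 5.76918515e+02] [[-235.0, 562.1], [-195.0, 562.9], [-155.0, 566.3], [-115.0, 569.0], [-75.0, 572.4], [-35.0, 574.5], [5.0, 577.6], [45.0, 579.7], [85.0, 587.0], [125.0, 585.6]]
top0.pkl
tab 82 [499.2 311.   90.2] [514.  331.8 127.7] [505.9 317.7 122. ]
tabtop 53 [507.  321.  123.3] [499.2 311.7 119.3] [513.9 331.8 127.7]
runner 15 [529.4 322.7  75.2] [528.  313.7  73.9] [530.9 332.8  77.5]
-37.5 61 x [507.1 528.1] 517.5 z 188.8 1.4
-22.5 69 x [506.9 527.6] 517.2 z 189.8 1.8
-7.5 61 x [506.7 526.8] 516.0 z 195.0 4.1
7.5 63 x [507.5 526.4] 517.2 z 192.7 2.1
22.5 68 x [507.2 527.8] 517.3 z 193.9 1.6
37.5 62 x [506.7 527.5] 517.3 z 194.7 1.5
52.5 70 x [507.  526.8] 516.7 z 196.5 4.2
67.5 65 x [507.6 529. ] 518.2 z 195.8 3.4
82.5 80 x [509.2 531.9] 519.6 z 196.1 3.8
97.5 71 x [509.9 532. ] 520.3 z 196.7 2.5
112.5 71 x [511.1 533.6] 522.0 z 196.8 3.8
127.5 56 x [512.5 532.4] 521.4 z 196.5 3.6
shelf edge slope [7.33723290e-02 5.80470611e+02] [[-235.0, 563.9], [-195.0, 565.6], [-155.0, 570.0], [-115.0, 572.7], [-75.0, 574.8], [-35.0, 578.1], [5.0, 580.7], [45.0, 583.2], [85.0, 586.6], [125.0, 588.4]]
```

Both cameras agree to about 2–3 mm. The rail yaw is about −0.07 rad, and the far length sags about 0.09 rad and swings to +x. Now I'll grasp the hook.

Run:
```python
from h import *
from workcell import *
R=np.array([[0,1,0],[1,0,0],[0,0,-1.]])
movep([505.4,321,170],R);print(read_state()["time"])
movel([505.4,321,86.5]);s=read_state();print(s["time"],s["eef_pos"],s["ft_force"])
clamp();s=read_state();print(s["time"],s["eef_pos"],s["ft_force"],s["finger_gap"])
movel([505.4,321,130],max_speed=80);movel([505.4,321,202.3],max_speed=120);
s=read_state();print(s["time"],s["eef_pos"],s["ft_force"],s["torque"],s["finger_gap"])
for n in("side","top"):
    c=camera(n);pickle.dump(c,open(n+"1.pkl","wb"));cv2.imwrite(f"pics/{n}1.png",c["image"])
crop(load("side1.pkl"),170,80,320,200,5,"pics/s1b.png")
```

```text
1.6667
2.375 [505.59715366 321.4428772   87.17139006] [ 1.15632858 -0.31822046 -0.26518058]
2.9917 [505.59712733 321.41983004  86.84892008] [-0.30379303  1.09209791  5.67398543] 19.35329902842236
4.4333 [505.07318552 320.79233834 201.56427095] [-0.92184757 -0.01570341 -1.39388366] [ 0.01057273  0.00608175 -0.01263246] 19.691283129033636
```

View pics/s1b.png

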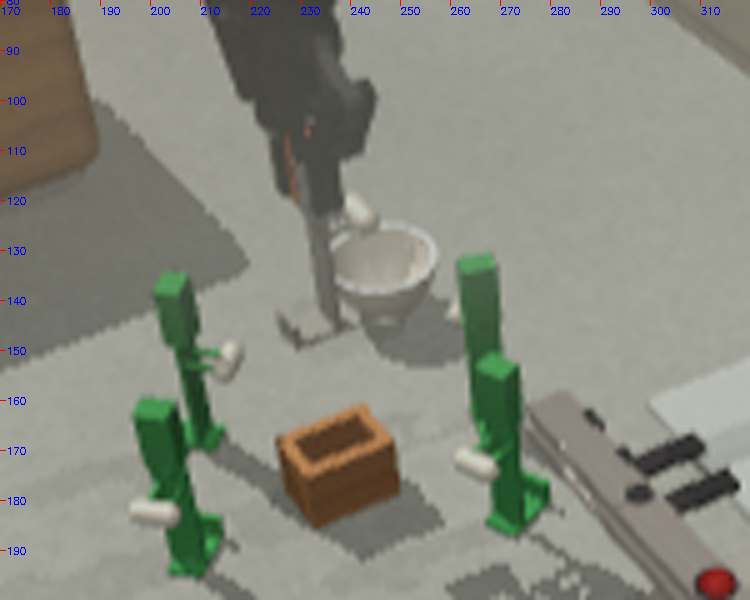

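The hook is gripped (gap 19.5 mm) and hanging upright, and the caddy is empty. I'll move it in front of the mouth and compare runner and rail.

```bash
cat > r.py <<'E'
from h import *
from workcell import *
a=0.07
rx=np.array([np.cos(a),-np.sin(a),0]);ry=np.array([np.sin(a),np.cos(a),0]);rz=np.array([0,0,1.])
RT=np.stack([ry,rx,-rz],1)
M=np.array([521.3,131.8,185.])
def tcp(x,y,z):  # runner pos in rail frame -> TCP
    return M+rx*(x-24)+ry*y+rz*(z+36-18.7)
def st():
    s=read_state();p=s["eef_pos"]-tcp(0,0,0);f=s["ft_force"]
    return s["time"],np.array([p@rx,p@ry,p[2]]),np.array([f@rx,f@ry,f[2]])
E
python3 - <<'E'
from r import *
movel(tcp(0,40,0),frame=RT,max_speed=150)
print(st());wait(.2)
for n in("side","top"):
    c=camera(n);pickle.dump(c,open(n+"2.pkl","wb"));cv2.imwrite(f"pics/{n}2.png",c["image"])
print(st())
crop(load("side2.pkl"),220,90,340,190,6,"pics/s2.png");crop(load("top2.pkl"),225,180,345,260,6,"pics/t3.png")
for n in("side2.pkl","top2.pkl"):
    c=load(n);w=cloud(c);im=c["image"].astype(int);mn=im.min(-1);d=w-M;x=d@rx;y=d@ry;z=d[...,2]
    k=(mn>130)&(y>20)&(y<60)&(abs(x)<15)&(abs(z)<15)
    q=np.stack([x,y,z],-1)[k]
    if len(q):print(n,len(q),q.mean(0).round(1),np.percentile(q,5,0).round(1),np.percentile(q,95,0).round(1))
    k=(abs(x)<18)&(y<0)&(y>-70)&(z>5)&(z<16);q=np.stack([x,y,z],-1)[k];print("rail",len(q),np.percentile(q,3,0).round(1),np.percentile(q,97,0).round(1),np.median(q,0).round(1))
E
```

```text
(5.6667, array([-0.10853269, 40.98500997, -0.04382501]), array([ 0.54468672, -0.22358236, -1.21410986]))
(5.9667, array([-0.0867596 , 40.40352329, -0.0596712 ]), array([-0.12548495, -0.06930226, -1.14828899]))
side2.pkl 32 [-1.7 37.8  5.2] [-6.3 29.2  1.8] [ 3.9 46.2  8.3]
rail 243 [-11.6 -67.8   6.3] [11.6 -3.3 14.1] [ -1.3 -36.7  11.6]
rail 277 [ -8.8 -68.    8.4] [13.9 -4.2 14.2] [  3.2 -39.7  11.7]
```

View pics/s2.png

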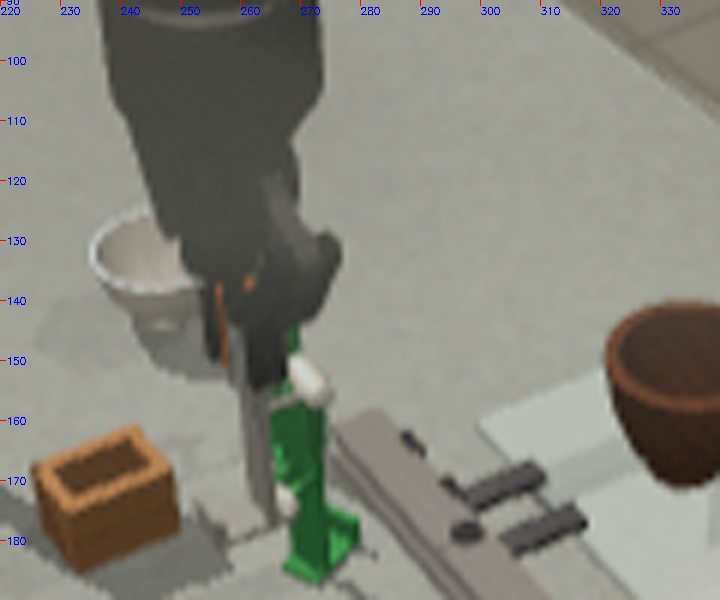

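View pics/t3.png

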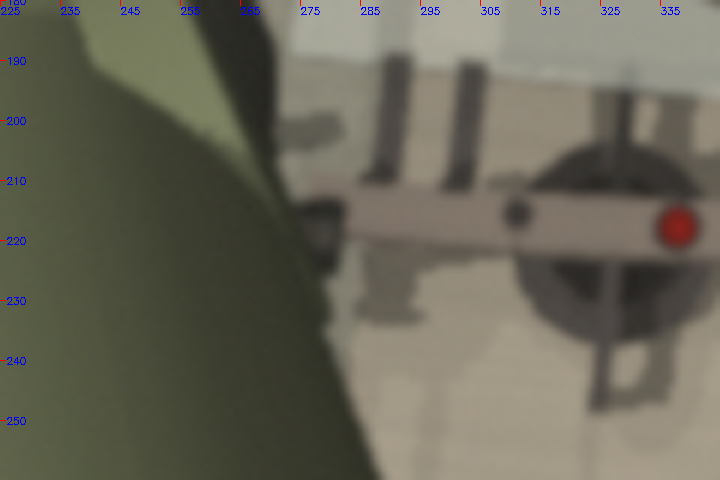

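In the side view the runner is at about (271,154), lined up with the mouth at about (276–283,160). The top view is blocked by the arm. I'll check the predicted outlines against the side image.

Run:
```python
from r import *
c=load("side2.pkl");x0,y0,S=250,140,12
im=cv2.resize(c["image"][140:185,250:310],None,fx=S,fy=S,interpolation=cv2.INTER_CUBIC)
W=lambda x,y,z:M+rx*x+ry*y+rz*z
def px(p): q=proj(c,p);return tuple(int(round(v)) for v in ((q[0]-x0+.5)*S,(q[1]-y0+.5)*S))
v=c["cam_to_world"][:3,3]
def cap(x,y,z,col):
    pts=[]
    for e in(-8,8):
        for th in np.linspace(0,np.pi,13):
            for ph in np.linspace(0,2*np.pi,24):
                n=np.array([np.sin(th)*np.cos(ph),np.cos(th),np.sin(th)*np.sin(ph)])
                pts.append(px(W(*(np.array([x,y+e,z])+6.4*n))))
    cv2.polylines(im,[cv2.convexHull(np.array(pts))],True,col,1)
cap(0,40.4,0,(0,0,255))
for xx in(-10.75,10.75): cv2.line(im,px(W(xx,0,10.75)),px(W(xx,-80,10.75)),(0,0,255),1)
cv2.line(im,px(W(-10.75,0,10.75)),px(W(10.75,0,10.75)),(0,0,255),1)
cv2.line(im,px(W(-10.75,0,10.75)),px(W(-10.75,0,-10.75)),(0,0,255),1)
cv2.line(im,px(W(-10.75,0,3.3)),px(W(-10.75,-80,3.3)),(255,0,0),1)
cv2.line(im,px(W(-10.75,0,-3.3)),px(W(-10.75,-80,-3.3)),(255,0,0),1)
cv2.imwrite("pics/ov.png",im)
```

```text
(no output)
```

View pics/ov.png

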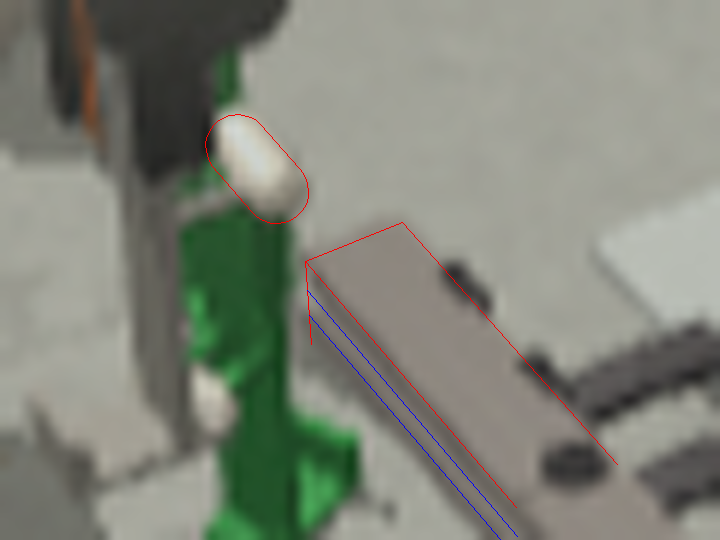

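The predicted outlines fit within about 0.5 px, so I'll enter under guard.

Run:
```python
from r import *
import json
movel(tcp(0,20,0.3),max_speed=60);wait(.15)
b=[];
for i in range(5): b.append(st()[2]);wait(.02)
b=np.mean(b,0);print("base",b.round(2));json.dump(list(b),open("base.json","w"))
x,z=0.,0.3;y=20.
for i in range(24):
    y-=2
    hit=movel(tcp(x,y,z),max_speed=25,guard=4)
    t,p,f=st();f=f-b
    print(round(t,2),hit,y,np.array([x,z]).round(2),p.round(2),f.round(1))
    if abs(f).max()>8 : break
    if abs(f[0])>1.5: x+=0.06*f[0]
    if abs(f[2])>1.5: z+=0.06*f[2]
    if f[1]>5: break
```

```text
base [-0.2   0.08 -1.28]
6.93 False 18.0 [0.  0.3] [-0.02 17.88  0.28] [-0.1  0.5  0.3]
7.18 False 16.0 [0.  0.3] [ 0.02 15.87  0.32] [0.1 0.6 0.1]
7.43 False 14.0 [0.  0.3] [-1.000e-02  1.386e+01  3.000e-01] [ 0.4 -0.2  0. ]
7.68 False 12.0 [0.  0.3] [-1.000e-02  1.187e+01  3.000e-01] [ 0.7 -0.  -0.6]
7.93 False 10.0 [0.  0.3] [0.03 9.88 0.33] [-0.  -0.1  0.6]
8.18 False 8.0 [0.  0.3] [0.01 7.84 0.31] [-0.7  0.2  0.2]
8.43 False 6.0 [0.  0.3] [0.02 5.87 0.31] [0.3 0.8 0.4]
8.68 False 4.0 [0.  0.3] [0.02 3.87 0.31] [-0.  -0.4  0.1]
8.93 False 2.0 [0.  0.3] [-0.    1.84  0.29] [ 0.2 -0.2  0.1]
9.18 False 0.0 [0.  0.3] [ 0.03 -0.12  0.32] [ 0.8 -0.  -0.7]
9.43 False -2.0 [0.  0.3] [ 0.03 -2.14  0.31] [-1.   0.6  0.1]
9.68 False -4.0 [0.  0.3] [ 0.02 -4.15  0.29] [-0.4  0.1  0.3]
9.93 False -6.0 [0.  0.3] [ 0.03 -6.13  0.31] [0.2 0.  0.1]
10.18 False -8.0 [0.  0.3] [ 0.   -8.14  0.3 ] [-0.4  1.3  0.7]
10.43 False -10.0 [0.  0.3] [  0.02 -10.13   0.32] [-0.5 -0.2 -0.1]
10.68 False -12.0 [0.  0.3] [  0.02 -12.13   0.33] [-0.5  0.8  0.2]
10.93 False -14.0 [0.  0.3] [  0.03 -14.15   0.32] [ 0.5 -0.9  0.1]
11.18 False -16.0 [0.  0.3] [  0.02 -16.13   0.32] [-0.5 -0.4 -1.2]
11.43 False -18.0 [0.  0.3] [  0.02 -18.13   0.32] [-0.  -0.9 -1.3]
11.68 False -20.0 [0.  0.3] [ 1.000e-02 -2.015e+01  3.100e-01] [ 0.3 -0.2 -0.5]
11.93 False -22.0 [0.  0.3] [  0.   -22.12   0.31] [ 0.4  0.3 -0.8]
12.18 False -24.0 [0.  0.3] [ 1.000e-02 -2.413e+01  3.100e-01] [-0.1  0.1  0.3]
12.43 False -26.0 [0.  0.3] [-2.000e-02 -2.613e+01  2.800e-01] [ 0.7  0.2 -0. ]
12.68 False -28.0 [0.  0.3] [ 1.000e-02 -2.814e+01  2.800e-01] [-0.2  0.5 -0.1]
```

No force at all so far, so I'll check whether the runner is really inside, by picture and by a sideways feel.

Run:
```python
from r import *
import json
b=np.array(json.load(open("base.json")))
c=camera("side");pickle.dump(c,open("side3.pkl","wb"));crop(c,240,110,340,200,7,"pics/s3.png")
def probe(d):
    for k in np.arange(.3,2.8,.3):
        q=np.array([0,-28,0.3])+k*np.array(d);movel(tcp(*q),max_speed=10)
        f=st()[2]-b
        if abs(f).max()>2.5: break
    t,p,f=st();print(d,round(t,2),k,p.round(2),(f-b).round(1))
    movel(tcp(0,-28,.3),max_speed=20)
probe([1,0,0]);probe([-1,0,0]);probe([0,0,1]);probe([0,0,-1])
```

```text
[1, 0, 0] 13.73 1.2 [  0.96 -28.03   0.23] [-3.3 -1.   0.3]
[-1, 0, 0] 16.23 2.6999999999999997 [ -2.65 -27.98   0.33] [ 1.4 -0.3  0.6]
[0, 0, 1] 17.77 1.5 [ -0.07 -28.     1.7 ] [ 1.7 -0.5 -3.8]
[0, 0, -1] 19.02 1.2 [  0.05 -27.98  -0.74] [-1.8 -1.2  5.9]
```

View pics/s3.png

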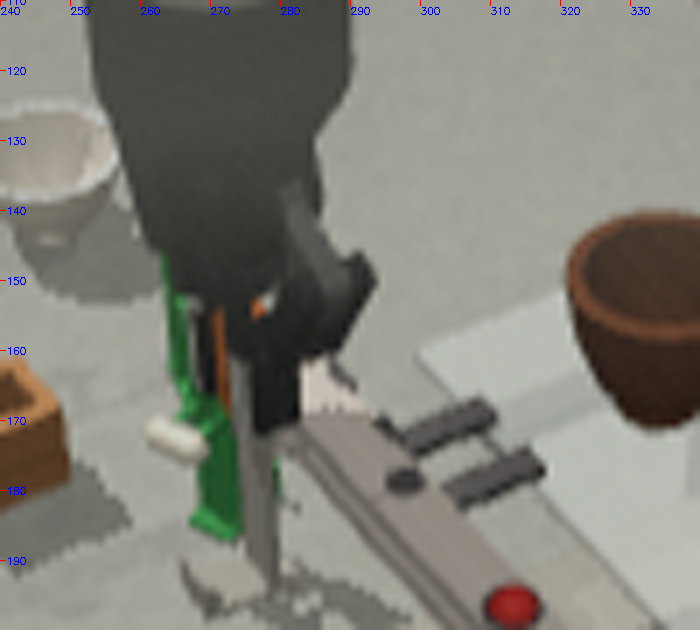

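The runner is inside: walls felt at x +0.9/−2 and z +1.4/−0.7, so the centre is at about (−0.7, +0.4). Now I'll slide with force-following, using the camera-measured bend as a feed-forward.

```bash
cat > slide.py <<'E'
from r import *
import json
b=np.array(json.load(open("base.json")))
def bend(d,w=8.):
    u=d-80
    if u<=-w: return 0.
    if u>=w: return u
    return (u+w)**2/(4*w)
def run(d0,d1,step,ox,oz,ymax,speed=25):
    d=d0;n=0
    while d<d1-1e-6:
        d=min(d+step,d1)
        hit=movel(tcp(-0.7+0.078*bend(d)+ox,-d,0.4-0.087*bend(d)+oz),max_speed=speed,guard=8)
        t,p,f=st();f=f-b
        print(f"{t:.2f} {int(hit)} d{d:.1f} o {ox:.2f} {oz:.2f} p",p.round(2),"f",f.round(1))
        if np.linalg.norm(f)>12 or f[1]>ymax: print("STOP");break
        if hit: d=-p[1]
        for k,i in((0,0),(1,2)):
            if abs(f[i])>1.2:
                dd=np.clip(0.07*f[i],-.4,.4)
                if k==0: ox+=dd
                else: oz+=dd
    json.dump([d,ox,oz],open("sl.json","w"));return d,ox,oz
E
python3 - <<'E'
from slide import *
s=run(28,70,4,0,0,6,40)
if s[0]>69: run(70,118,2,s[1],s[2],6)
E
```

```text
19.52 0 d32.0 o 0.00 0.00 p [ -0.78 -32.37   0.33] f [0.1 0.8 0.7]
19.77 0 d36.0 o 0.00 0.00 p [ -0.68 -36.31   0.4 ] f [ 0.5  0.9 -0. ]
20.02 0 d40.0 o 0.00 0.00 p [ -0.68 -40.27   0.41] f [ 0.3 -0.9 -0.3]
20.27 0 d44.0 o 0.00 0.00 p [ -0.68 -44.29   0.42] f [ 1.2 -0.2  0.8]
20.52 0 d48.0 o 0.00 0.00 p [ -0.7  -48.26   0.4 ] f [0.7 0.  0.1]
20.77 0 d52.0 o 0.00 0.00 p [ -0.7  -52.26   0.41] f [-0.3  0.2 -0.5]
21.02 0 d56.0 o 0.00 0.00 p [ -0.69 -56.26   0.4 ] f [-0.   0.4 -0.9]
21.27 0 d60.0 o 0.00 0.00 p [ -0.68 -60.25   0.42] f [ 0.2 -0.5  0.8]
21.52 0 d64.0 o 0.00 0.00 p [ -0.69 -64.28   0.4 ] f [ 0.1 -0.1 -0.5]
21.77 0 d68.0 o 0.00 0.00 p [ -0.7  -68.29   0.41] f [1.4 0.9 0.1]
22.02 0 d70.0 o 0.10 0.00 p [ -0.63 -70.12   0.39] f [-0.   0.1  0.6]
22.27 0 d72.0 o 0.10 0.00 p [ -0.61 -72.12   0.4 ] f [ 0.4  0.3 -0.6]
22.52 0 d74.0 o 0.10 0.00 p [ -0.6  -74.14   0.39] f [ 0.1 -0.1  0.6]
22.77 0 d76.0 o 0.10 0.00 p [ -0.57 -76.14   0.35] f [0.6 0.5 0. ]
23.02 0 d78.0 o 0.10 0.00 p [ -0.53 -78.14   0.31] f [ 0.2  0.6 -0.1]
23.27 0 d80.0 o 0.10 0.00 p [ -0.45 -80.15   0.22] f [0.2 0.9 
[... 677 characters left out ...]
0.96 -100.14   -1.35] f [ 0.1  0.8 -0.4]
26.02 0 d102.0 o 0.10 0.00 p [   1.14 -102.14   -1.5 ] f [ 0.3 -0.8  0.1]
26.27 0 d104.0 o 0.10 0.00 p [   1.26 -104.16   -1.73] f [ 0.2 -0.8  0. ]
26.52 0 d106.0 o 0.10 0.00 p [   1.43 -106.15   -1.85] f [-0.1 -0.3  0. ]
26.77 0 d108.0 o 0.10 0.00 p [   1.59 -108.14   -2.04] f [1.2 1.2 1.2]
27.02 0 d110.0 o 0.18 0.00 p [   1.83 -110.16   -2.22] f [ 0.3 -0.1  0.2]
27.27 0 d112.0 o 0.18 0.00 p [   1.98 -112.12   -2.41] f [ 0.3  0.6 -0.2]
27.52 0 d114.0 o 0.18 0.00 p [   2.14 -114.13   -2.56] f [0.2 0.3 0. ]
27.77 0 d116.0 o 0.18 0.00 p [   2.28 -116.15   -2.73] f [-0.2 -0.5 -0.2]
28.02 0 d118.0 o 0.18 0.00 p [   2.42 -118.13   -2.93] f [ 0.6 -1.   0.2]
```

It's following with almost no force. Next is the catch.

Run:
```python
from slide import *
d,ox,oz=json.load(open("sl.json"))
run(d,152,2,ox,oz,10)
```

```text
28.27 0 d120.0 o 0.18 0.00 p [   2.59 -120.14   -3.11] f [ 1.  -0.5 -0.1]
28.52 0 d122.0 o 0.18 0.00 p [   2.36 -122.01   -3.52] f [-2.6  1.7 -3. ]
28.77 0 d124.0 o -0.00 -0.21 p [   2.47 -124.2    -3.82] f [-0.5  1.3 -4.2]
29.02 0 d126.0 o -0.00 -0.50 p [   2.92 -126.35   -4.12] f [ 0.2  0.3 -3.6]
29.27 0 d128.0 o -0.00 -0.75 p [   3.22 -128.36   -4.49] f [ 0.7 -1.1 -2.7]
29.52 0 d130.0 o -0.00 -0.94 p [   3.31 -130.35   -4.82] f [ 1.8 -2.1 -0.9]
29.77 0 d132.0 o 0.13 -0.94 p [   3.55 -132.32   -5.04] f [ 0.7 -2.  -1.4]
30.02 0 d134.0 o 0.13 -1.04 p [   3.71 -134.29   -5.33] f [ 0.3 -1.3 -0.9]
30.27 0 d136.0 o 0.13 -1.04 p [   3.86 -136.23   -5.49] f [ 0.9 -0.4 -1.5]
30.52 0 d138.0 o 0.13 -1.14 p [   3.99 -138.26   -5.77] f [ 1.  -1.7 -0.5]
30.77 0 d140.0 o 0.13 -1.14 p [   4.17 -140.31   -5.96] f [ 1.6 -1.7 -0.5]
31.02 0 d142.0 o 0.24 -1.14 p [   4.4  -142.34   -6.14] f [ 0.5 -1.9  0.2]
31.27 0 d144.0 o 0.24 -1.14 p [   4.56 -144.29   -6.33] f [ 1.1 -1.6  0. ]
31.52 0 d146.0 o 0.24 -1.14 p [   4.73 -146.3    -6.49] f [ 1.1 -1.1 -2. ]
31.77 0 d148.0 o 0.24 -1.28 p [   4.89 -148.31   -6.8 ] f [ 1.1 -1.9  0. ]
32.02 0 d150.0 o 0.24 -1.28 p [   5.06 -150.44   -6.96] f [ 1.5 -3.  -0.2]
32.27 0 d152.0 o 0.35 -1.28 p [   5.24 -152.25   -7.14] f [ 0.4 -2.4  2. ]
```

The catch lifted at about 122 mm and is riding on the runner. Now I'll go gently to the stop in 1 mm steps.

Run:
```python
from slide import *
d,ox,oz=json.load(open("sl.json"))
run(d,164,1,ox,oz,3.5,15)
c=camera("side");pickle.dump(c,open("side4.pkl","wb"));crop(c,270,140,360,240,6,"pics/s4.png")
```

```text
32.52 0 d153.0 o 0.35 -1.14 p [   5.3  -152.99   -7.08] f [-0.8 -0.1  1.3]
32.77 0 d154.0 o 0.35 -1.05 p [   5.4 -154.    -7.1] f [-0.1 -0.2  0.8]
33.02 0 d155.0 o 0.35 -1.05 p [   5.5  -155.09   -7.18] f [0.6 0.4 2.1]
33.27 0 d156.0 o 0.35 -0.91 p [   5.57 -156.1    -7.13] f [-0.4 -0.9  0.2]
33.52 0 d157.0 o 0.35 -0.91 p [   5.66 -157.09   -7.22] f [ 0.6 -0.7  0.3]
33.77 0 d158.0 o 0.35 -0.91 p [   5.73 -157.82   -7.28] f [0.3 1.7 0.6]
34.02 0 d159.0 o 0.35 -0.91 p [   5.75 -158.24   -7.38] f [-1.5  5.8  0.6]
STOP
```

View pics/s4.png

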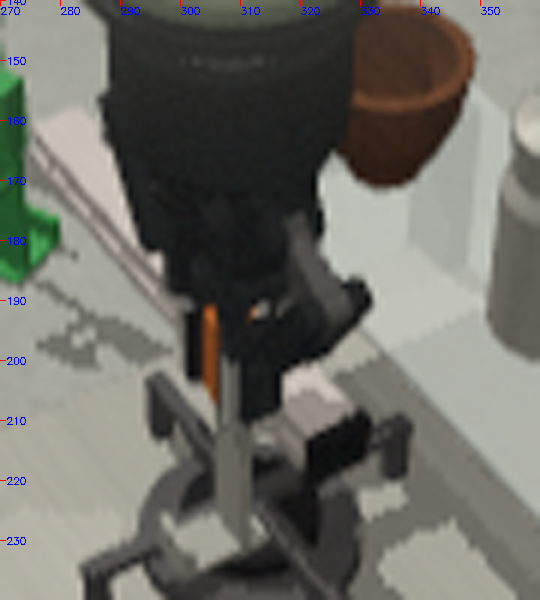

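The stop is felt at about 158 mm with an axial force of 5.8 N. I'll ease off, release, retreat upwards and look at the ball.

Run:
```python
from slide import *
d,ox,oz=json.load(open("sl.json"))
x=-0.7+0.078*bend(158)+ox; z=0.4-0.087*bend(158)+oz
movel(tcp(x,-158.2,z),max_speed=15);t,p,f=st();print(t,p.round(2),(f-b).round(1))
open_gripper();t,p,f=st();print(t,p.round(2),(f-b).round(1))
s=movel(tcp(x,-158.2,z+70),max_speed=80,guard=10);print(s)
movel(tcp(x-120,-60,z+110),max_speed=150)
movel(tcp(x-120,90,z+130),max_speed=200)
print(st()[0])
for n in("side","top"):
    c=camera(n);pickle.dump(c,open(n+"5.pkl","wb"));cv2.imwrite(f"pics/{n}5.png",c["image"])
crop(load("side5.pkl"),270,140,370,240,7,"pics/s5.png");crop(load("top5.pkl"),270,170,380,260,7,"pics/t5.png")
```

```text
34.3167 [   5.74 -157.99   -7.3 ] [0.7 3.9 0.9]
34.9667 [   5.75 -158.19   -7.26] [ 0.  -1.1  0.6]
False
38.1167
```

View pics/s5.png

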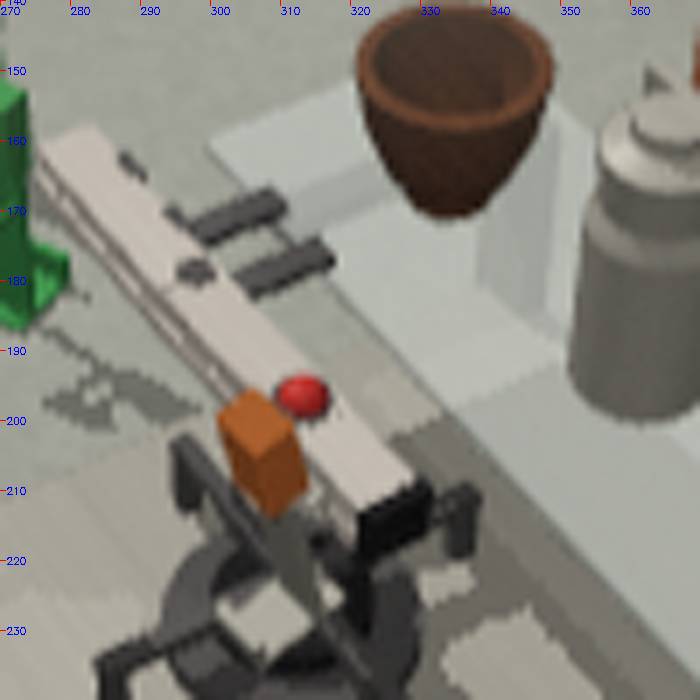

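View pics/t5.png

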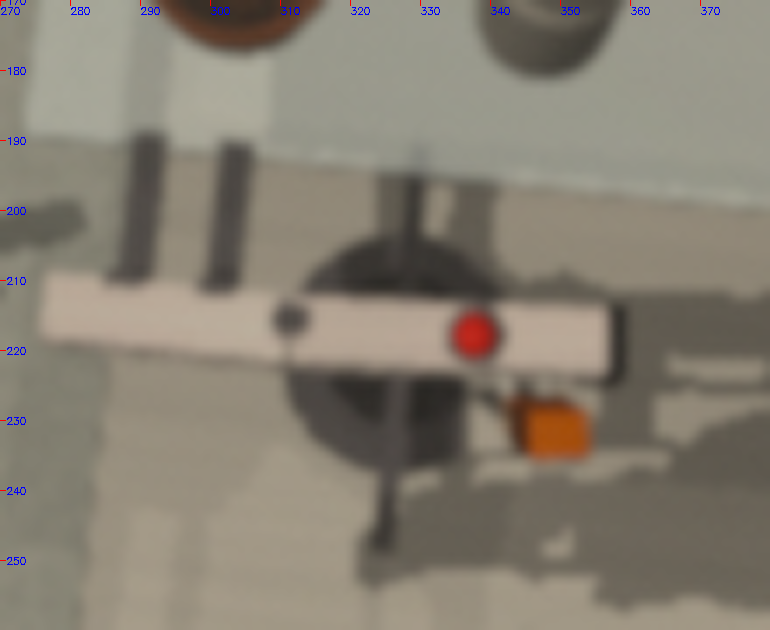

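The hook hangs in the rail past the ball, with the tab leaning a little. I'll measure the tilt and position, and compare the ball centroid before and after.

Run:
```python
from r import *
for n in("side","top"):
    for k in(0,5):
        c=load(f"{n}{k}.pkl");im=c["image"].astype(float);b,g,r=im[...,0],im[...,1],im[...,2]
        v,u=np.mgrid[0:400,0:640]
        m=np.clip(r-1.5*np.maximum(g,b)-15,0,None)*((abs(u-(313 if n=="side" else 337))<8)&(abs(v-(196 if n=="side" else 217))<8))*(g<70)
        m=(m>0).astype(float)
        print(n,k,"ball",m.sum().round(1),((u*m).sum()/m.sum()).round(2),((v*m).sum()/m.sum()).round(2), "top px",v[m>0].min() if m.any() else 0)
    w=cloud(c);d=w-M;q=np.stack([d@rx,d@ry,d[...,2]],-1)
    org=(r>1.6*b)&(r>1.25*g)&(q[...,2]>12)&(abs(q[...,0]+18)<25)&(abs(q[...,1]+158)<35)&(g>45)
    p=q[org];print(len(p),p.min(0).round(1),p.max(0).round(1));
    t=p[p[:,2]>p[:,2].max()-8];print("tab top mean",t.mean(0).round(1),len(t))
    g=q[(q[...,2]<-25)&(q[...,2]>-75)&(abs(q[...,0]+18)<30)&(abs(q[...,1]+158)<35)];print("low pts",len(g),np.median(g,0).round(1) if len(g) else 0)
s=proj(load("side5.pkl"),[516,-3.5,198]);print(s, proj(load("side5.pkl"),[516,-3.5,200]))
c=load("side5.pkl");crop(c,290,180,340,250,10,"pics/s6.png")
```

```text
side 0 ball 31.0 313.03 196.42 top px 194
side 5 ball 35.0 312.71 197.14 top px 194
147 [ -37.9 -178.8   12.1] [   6.4 -135.4   44.2]
tab top mean [ -29.9 -167.7   40.4] 72
low pts 163 [ -12.7 -157.9  -67.2]
top 0 ball 32.0 337.5 217.5 top px 215
top 5 ball 32.0 337.5 217.5 top px 215
90 [ -34.3 -177.    12. ] [   2.9 -141.    46.2]
tab top mean [ -26.8 -165.9   40.9] 58
low pts 82 [ -16.6 -151.   -67.5]
[311.72704435 193.69687067] [311.73461981 193.04160039]
```

View pics/s6.png

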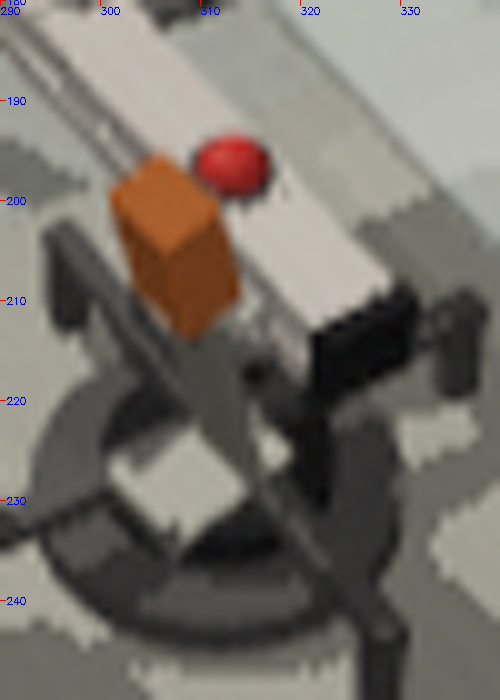

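Run:
```python
from r import *
from scipy.optimize import least_squares
from scipy.spatial.transform import Rotation as Ro
S=load("side5.pkl");T=load("top5.pkl");RR=np.stack([rx,ry,rz],1)
obs=[(S,(-8,10,116),(300.5,199.5)),(S,(8,10,116),(305.5,195.5)),(S,(8,-10,116),(311.3,201)),(S,(-8,-10,116),(306,205)),
(S,(-8,-10,76),(308.2,213.7)),(S,(8,-10,76),(313.2,209.5)),(S,(-8,10,76),(302.7,207.5)),
(T,(8,10,116),(345,227.5)),(T,(8,-10,116),(353.7,228)),(T,(-8,-10,116),(353.7,235)),(T,(-8,10,116),(345,235)),(S,(0,0,0),(314.5,229))]
run=np.array([24,0,62.])
def res(p,full=False):
    R=RR@Ro.from_rotvec(p[:3]).as_matrix();o=M+RR@p[3:6]
    e=[]
    for i,(c,q,uv) in enumerate(obs):
        e+=list((proj(c,o+R@(np.array(q)-run))-uv+(p[6:8] if c is S else p[8:10]))/(.6 if i<11 else 2))
    return np.r_[e,(p[3:6]-[5,-158.5,-6.9])/1.5,p[6:10]/1.]
for s0 in([0,0,0],[.2,.2,0],[-.2,-.2,0]):
    r=least_squares(res,np.r_[s0,5,-158.5,-6.9,0,0,0,0]);p=r.x
    R=RR@Ro.from_rotvec(p[:3]).as_matrix();print(p.round(2),r.cost.round(1),"tilt",np.arccos(R[2,2]).round(3),"z axis in rail",(RR.T@R[:,2]).round(2))
```

```text
[ 1.3000e-01 -2.4000e-01  8.0000e-02  6.0400e+00 -1.5768e+02 -6.6800e+00
 -1.5000e-01 -5.5000e-01 -1.4000e-01 -8.6000e-01] 11.7 tilt 0.277 z axis in rail [-0.24 -0.14  0.96]
[ 1.3000e-01 -2.4000e-01  8.0000e-02  6.0400e+00 -1.5768e+02 -6.6800e+00
 -1.5000e-01 -5.5000e-01 -1.4000e-01 -8.6000e-01] 11.7 tilt 0.277 z axis in rail [-0.24 -0.14  0.96]
[ 1.3000e-01 -2.4000e-01  8.0000e-02  6.0400e+00 -1.5768e+02 -6.6800e+00
 -1.5000e-01 -5.5000e-01 -1.4000e-01 -8.6000e-01] 11.7 tilt 0.277 z axis in rail [-0.24 -0.14  0.96]
```

Tilt is about 0.28 rad, under the 0.45 limit. One last check of ball depth, hook rest and shelf items, then I'll hand in.

Run:
```python
from r import *
N={n:camera(n) for n in("side","top")}
for n in N:
    c0=load(n+"0.pkl");c5=load(n+"5.pkl");c=N[n]
    w0=cloud(c0);w=cloud(c)
    for nm,ww in(("before",w0),("after",w)):
        d=ww-M;q=np.stack([d@rx,d@ry,d[...,2]],-1)
        im=(c0 if nm=="before" else c)["image"].astype(int)
        k=(im[...,2]>1.7*im[...,1])&(im[...,1]<80)&(im[...,2]>110)&(abs(q[...,1]+139)<12)&(abs(q[...,0]-4)<12)&(q[...,2]>5)
        p=q[k];print(n,nm,"ball z",len(p),p[:,2].mean().round(2),np.percentile(p[:,2],90).round(2))
    D=cv2.absdiff(c["image"],c5["image"]).max(-1)
    print("moved since last pic (hook area)",(D[180:250,290:370]>25).sum())
    sh=(w0[...,2]>155)&(w0[...,0]>580)&(w0[...,0]<720)&(abs(w0[...,1]+80)<230)
    D=cv2.absdiff(c["image"],c0["image"]).max(-1);print("shelf diff",(D[sh]>40).sum(),sh.sum())
print(st()[0])
finish_job()
```

```text
side before ball z 27 12.4 14.72
side after ball z 28 11.98 14.89
moved since last pic (hook area) 0
shelf diff 0 5255
top before ball z 31 12.02 14.59
top after ball z 30 11.71 14.32
moved since last pic (hook area) 0
shelf diff 0 3935
38.3167
the job is handed in; nothing more can be done
```

I took the orange-tab hook out of its caddy and entered its runner at the rail's open end. I then slid it past the red catch to the end stop, let go, and handed the job in at about 38 s. No verdict was reported, so what follows rests on my own checks.

- **Entry and slide:** Sideways touches inside the mouth confirmed the runner was in the rail. Along the bent length it followed the rail with measured forces mostly under 2 N.
- **Catch and stop:** The catch pushed down with about 4 N as the runner passed under it. The highest axial reading was 5.8 N, at the stop, 158.2 mm in by my estimate of the rail's position.
- **Catch is down:** After release the ball's height matched the start to about 0.4 mm in both cameras, within camera noise.
- **Runner position:** A camera fit, started from the felt stop position, put the runner about 158 mm in, 6 mm to the side and 7 mm low. All are within the limits.
- **Hook at rest:** The hook showed no motion between pictures. It leans about 0.28 rad, which is less upright than I expected but under the 0.45 limit. That figure is uncertain by about 0.1 rad.
- **Shelf:** Comparing pictures from before and after showed no change to the items on it.
- **Disagreement:** The two cameras differed by 2–3 mm in x, so I averaged them and relied on touch for the fine alignment.

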